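# Set the dip dishes into their serving tiles

### The job

Lay out the snack set: put each of the four blue dishes (small round, large round, square, oblong) into the wooden tile whose recess has the same shape and size, upright and sitting flat on the recess floor. Set the dishes down gently, never letting one drop, and leave the terracotta mug and the amber seed jar where they stand.

Things in the scene. Friction and masses are not known exactly. Their poses are not given: they have to be found in the camera images.
- dish_small_round: Loose blue stoneware dish, empty, a straight-walled open cup, 44 mm outside diameter, 38 mm high, walls 5 mm thick, about 0.08 to 0.24 kg. Origin at the centre of its underside, z up. Starts upright on the worktop, at any yaw.
- dish_large_round: Loose blue stoneware dish, empty, a straight-walled open dish, 66 mm outside diameter, 38 mm high, walls 5 mm thick, about 0.08 to 0.24 kg. Origin at the centre of its underside, z up. Starts upright on the worktop, at any yaw.
- dish_square: Loose blue stoneware dish, empty, a straight-walled open dish, 56 x 56 mm outside, sides along its x and y, 38 mm high, walls 5 mm thick, about 0.08 to 0.24 kg. Origin at the centre of its underside, z up. Starts upright on the worktop, at any yaw.
- dish_oblong: Loose blue stoneware dish, empty, a straight-walled open rectangular dish, 84 mm along its x, 44 mm along its y, outside, 38 mm high, walls 5 mm thick, about 0.08 to 0.24 kg. Origin at the centre of its underside, z up. Starts upright on the worktop, at any yaw.
- tile_small_round: Fixed medium-brown wooden serving tile, 124 mm (its x) x 100 mm (its y), 16 mm thick, with a round recess, 60 mm in diameter, sunk 6 mm into the middle of its top and lined with pale felt. Origin at the centre of the tile's underside, z up; the recess is centred on it and its floor is 10 mm above it. Lies flat on the worktop, turned by up to about 0.6 rad.
- tile_large_round: Fixed medium-brown wooden serving tile, 124 mm (its x) x 100 mm (its y), 16 mm thick, with a round recess, 82 mm in diameter, sunk 6 mm into the middle of its top and lined with pale felt. Origin at the centre of the tile's underside, z up; the recess is centred on it and its floor is 10 mm above it. Lies flat on the worktop, turned by up to about 0.6 rad.
- tile_square: Fixed medium-brown wooden serving tile, 124 mm (its x) x 100 mm (its y), 16 mm thick, with a square recess, 72 x 72 mm, sides along the tile's x and y, sunk 6 mm into the middle of its top and lined with pale felt. Origin at the centre of the tile's underside, z up; the recess is centred on it and its floor is 10 mm above it. Lies flat on the worktop, turned by up to about 0.6 rad.
- tile_oblong: Fixed medium-brown wooden serving tile, 124 mm (its x) x 100 mm (its y), 16 mm thick, with a rectangular recess, 100 mm along the tile's x, 60 mm along its y, sunk 6 mm into the middle of its top and lined with pale felt. Origin at the centre of the tile's underside, z up; the recess is centred on it and its floor is 10 mm above it. Lies flat on the worktop, turned by up to about 0.6 rad.
- mug: Loose terracotta mug, 82 mm across, 85 mm high, handle towards its +y, standing among the dishes and tiles; to be left alone. Origin at the centre of its underside.
- seed_jar: Loose amber glass jar with a black cap, 48 mm across, 58 mm high, standing among the dishes and tiles; to be left alone. Origin at the centre of its underside.

How it is judged:
By the outcome, as a careful person would: the job done as asked, in the order asked, and still so for the second after the job is handed in, with the robot touching nothing.
It also fails if it takes over 104 s, if anything falls off the work surface, if the arm or the gripper's body presses on something with over 40 N, if the wrist force passes 120 N, or if a joint passes its speed limit or range.

### The arm

A 7-joint arm with a two-finger parallel gripper is mounted at the origin on the work surface. World frame = base frame: x ahead of the robot, y to its left, z up, the work surface at z = 0. Lengths are in m, angles in rad, forces in N, time in s.
With the tool pointing down it reaches from about 0.425 to 0.925 m from the base axis. Payload 6.8 kg.
Tool frame: the origin (TCP) lies at the very end of the fingers, on their centre line; the grasp point (between the pads) lies bot.tcp_to_grasp behind it (bot.tcp_to_grasp is the distance from the TCP to the grasp point, in m); z points along the fingers, y is the direction in which the jaws open and shut (so a half turn about z gives the same grasp; the last joint's range is limited). The gripper opens to 88 mm and grips with 3 to 60 N. Pads are 20 mm wide; open, the fingers measure 115 mm over their backs; the gripper's body (75 mm by 178 mm) begins 61 mm behind the grasp point.
Start: joints at [1.107, 0.477, 0.022, 1.555, -0.011, 1.109, -0.083], TCP at [0.235, -0.633, 0.223] pointing down, gripper open.
Joint ranges: [-2.96, 2.96], [-0.34, 2.1], [-1.41, 1.46], [0.24, 2.44], [-1.37, 4.51], [0.17, 1.92], [-2.96, 2.96]. Speed limits (rad/s): [2.39, 2.39, 3.14, 3.14, 3.14, 3.14, 3.14].

### API

Orientations are given as a unit quaternion [w, x, y, z].
In Python, from workcell import bot gives the robot as it stands.
- The arm moves only by the tool arm_command, never from a script. Its argument "rows" is a list of rows, each a list of 7 numbers: the shift along the tool's x, y, z in mm, then the turn, a rotation vector about the tool's x, y, z in rad, then the opening in per cent of the stroke, from 0 (shut) to 100 (fully open). A call has 1 to 8 rows; each row is the pose to reach, as a shift and turn from the pose measured when the call began, along the tool's axes at that moment; what a row does not reach only later rows make up. A row lasts 1/10 s, in which the tool goes at most 50 mm and 8.59 degrees, less where a joint would pass 70% of its speed; a pose out of reach is approached as far as the arm can. A call with a gripper value outside its range is refused whole. The fingers move at their own pace and stop on an object; the grip force is fixed at half the most. Time passes only in rows, so rows that repeat a pose let the fingers close. It gives the time, the measured TCP pose, the force and the opening at its end, in the units of the state.
- bot.state(): the state, without advancing time (a new reading comes with each control period).
- bot.grab_frame(name): name is "side" or "top" or "wrist"; returns a dict with "image" (384x512x3 uint8, red, green, blue), "range_z" (384x512 float32, m along the optical axis (not along the pixel's ray), 0 where there is no reading), "mtx" (3x3 intrinsics, pixels), "R" (3x3) and "t" (3): a world point X has camera coordinates R X + t. Camera axes: x right, y down, z forward; pixel columns grow to the right and rows downward; lengths in m; the calibration is good to about 2 mm. A picture is of the moment at which its call begins.
- bot.sign_off(): hands the job in, once; it reports no verdict.
The state is a dict: "t": time; "joint_pos": joint angles; "joint_velocities": joint speeds; "effort": joint torques, N m; "tool_pos": TCP position; "tool_rot": TCP orientation; "force": force on the tool from outside, world axes, zero at the start; "torque": the same for the moment, N m; "grip_width": finger opening in m.
Only numpy, scipy, OpenCV 4.12 (cv2) and the standard library are available. Lean on these libraries where they do the work, as an engineer would, in place of code of your own. Each camera call takes 0.05 s, during which the arm holds its last target.

## Working session

There is one attempt and no reset: what is moved stays moved. The work goes in short steps, Python scripts to look and compute and a tool call to move; the robot and the scene stay as the last step left them, time stands still between calls to the robot, and variables do not carry over. Pictures are saved under pics/ and viewed, and the job is handed in when it is done.

Besides the shell and the picture viewer there is one more tool, called after "Emit:" as a command line: name --pt "numbers of a row" for each row, then --argument value for the rest. arm_command: Moves the arm, as the interface text tells. Its arguments: {"type":"object","properties":{"rows":{"type":"array","items":{"type":"array","items":{"type":"number"}}}},"required":["rows"]}

```bash
mkdir -p pics; ls
python3 - <<'E'
from workcell import bot
import cv2,numpy as np
s=bot.state();print(s['t'],s['tool_pos'],s['tool_rot'],s['grip_width'],s['force'],bot.tcp_to_grasp)
for n in('top','side'):
    f=bot.grab_frame(n);cv2.imwrite(f'pics/{n}0.png',f['image'][:,:,::-1]);np.savez(f'{n}0.npz',**f)
    print(n,f['mtx'],f['R'],f['t'])
E
```

```text
pics
0.0 [ 0.23494692 -0.63215537  0.22170348] [-8.69101997e-04  9.84204133e-01  1.77035067e-01 -2.33241874e-04] 0.08760884691877747 [ 1.21531392 -0.61281679  0.35580439] 0.0187
top [[400.95300829   0.         256.63292209]
 [  0.         400.95300829 191.06946908]
 [  0.           0.           1.        ]] [[-0.02391062 -0.99970917  0.00314077]
 [-0.99593142  0.02354699 -0.08698364]
 [ 0.08688439 -0.00520783 -0.99620479]] [3.67044950e-04 5.05170697e-01 1.30116253e+00]
side [[415.40390125   0.         261.22884652]
 [  0.         415.40390125 196.93991138]
 [  0.           0.           1.        ]] [[-0.76294783 -0.64639411 -0.00923416]
 [-0.39511651  0.47757187 -0.78473438]
 [ 0.51165765 -0.59506282 -0.61976341]] [0.39458915 0.2244147  1.07592752]
```

View pics/top0.png

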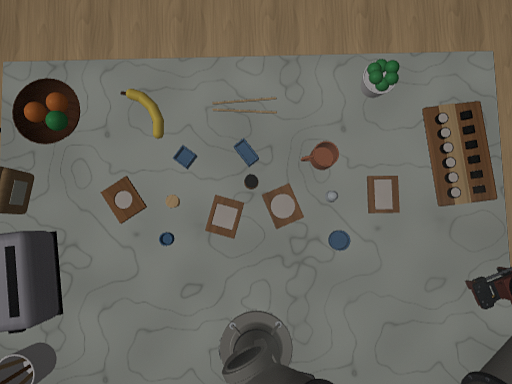

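View pics/side0.png

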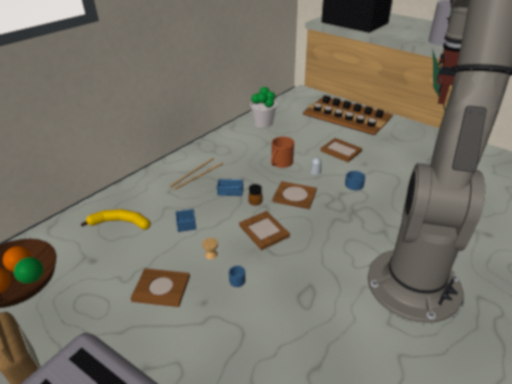

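The top view shows the dishes: square at (185,157), oblong (246,152), small round (167,239) and large round (339,240). The tiles are small round (123,200), square (224,216), large round (283,206) and oblong (383,194). The mug is at (322,155) and the jar at (251,181). There are also extras: a shaker at (332,196) and a wooden piece at (172,201). Next I'll measure them.

```bash
cat > h.py <<'E'
import numpy as np,cv2
def world(f,u,v,z=None,h=None):
    K=f['mtx'];R=f['R'];t=f['t']
    d=np.stack([(u-K[0,2])/K[0,0],(v-K[1,2])/K[1,1],np.ones_like(u,float)],-1)
    if h is None: return (d*z[...,None]-t)@R
    c=-R.T@t; w=d@R; s=(h-c[2])/w[...,2]; return c+s[...,None]*w
def cloud(f):
    v,u=np.mgrid[0:384,0:512]; P=world(f,u.astype(float),v.astype(float),f['range_z']); P[f['range_z']==0]=np.nan; return P
E
python3 - <<'E'
import numpy as np,cv2
from h import *
f=dict(np.load('top0.npz'));im=f['image'];P=cloud(f)
hsv=cv2.cvtColor(im,cv2.COLOR_RGB2HSV)
np.set_printoptions(precision=4,suppress=True)
for nm,c,r in [('sq',(185,157),15),('ob',(246,152),18),('sr',(167,239),12),('lr',(339,240),15)]:
    m=np.zeros((384,512),bool);m[c[1]-r:c[1]+r,c[0]-r:c[0]+r]=1
    b=m&(hsv[...,0]>95)&(hsv[...,0]<125)&(hsv[...,1]>90)
    z=P[b][:,2]
    top=b&(P[...,2]>0.030)
    # all pixels above 6mm (depth)
    q=m&(P[...,2]>0.03)
    hp=P[q][:,:2].astype(np.float32)
    rr=cv2.minAreaRect(hp*1000)
    print(nm,b.sum(),q.sum(),'zmax',np.nanpercentile(z,[5,50,95]),'rect',np.array(rr[0]),rr[1],rr[2],'circ',cv2.minEnclosingCircle(hp*1000))
for nm,c,r in [('tsr',(123,200),28),('tsq',(224,216),26),('tlr',(283,206),26),('tob',(383,194),26)]:
    m=np.zeros((384,512),np.uint8);m[c[1]-r:c[1]+r,c[0]-r:c[0]+r]=1
    br=(m>0)&(hsv[...,0]<20)&(hsv[...,1]>90)
    print(nm,'z',np.nanmedian(P[br][:,2]), br.sum())
    cs,_=cv2.findContours(br.astype(np.uint8),cv2.RETR_CCOMP,cv2.CHAIN_APPROX_NONE)
    cs=sorted(cs,key=cv2.contourArea)[::-1][:2]
    for k,cc in enumerate(cs):
        w=world(f,cc[:,0,0].astype(float),cc[:,0,1].astype(float),h=0.016)[:,:2].astype(np.float32)*1000
        rr=cv2.minAreaRect(w);print('   ',np.array(rr[0]),np.array(rr[1]),rr[2], 'hull mean', cv2.minEnclosingCircle(w))
for nm,c,r in [('mug',(322,155),20),('jar',(251,181),10),('shaker',(332,196),8),('wood',(172,201),8)]:
    m=np.zeros((384,512),bool);m[c[1]-r:c[1]+r,c[0]-r:c[0]+r]=1
    q=m&(P[...,2]>0.025);w=P[q];print(nm,w.min(0),w.max(0),np.median(w,0))
E
```

```text
sq 240 104 zmax [0.0007 0.0063 0.0387] rect [624.0801 225.1674] (56.86174774169922, 55.71723556518555) 52.627845764160156 circ ((624.528076171875, 226.20928955078125), 37.86082458496094)
ob 303 120 zmax [-0.      0.0063  0.0389] rect [635.1382  21.1774] (85.18119812011719, 44.3403205871582) 36.847991943359375 circ ((635.9758911132812, 20.374061584472656), 45.903770446777344)
sr 148 61 zmax [0.0024 0.013  0.039 ] rect [355.5645 286.7611] (41.50724792480469, 38.796451568603516) 87.51641082763672 circ ((354.8038635253906, 287.2609558105469), 21.63585662841797)
lr 301 103 zmax [0.0012 0.0066 0.0381] rect [ 337.0675 -275.6161] (62.733314514160156, 61.32183074951172) 88.5643539428711 circ ((337.25799560546875, -275.75823974609375), 32.79095458984375)
tsr z 0.015461463288991194 867
    [488.6239 429.7809] [123.77    99.8671] 32.48774719238281 hull mean ((488.0749816894531, 430.71392822265625), 77.4529800415039)
    [488.9272 429.7842] [64.0841 64.5673] 44.448753356933594 hull mean ((488.9998779296875, 429.8736877441406), 33.91350555419922)
tsq z 0.015024003839881927 604
    [425.141   97.03
[... 455 characters left out ...]
485778808594 hull mean ((455.768310546875, -95.75743103027344), 45.36585998535156)
tob z 0.014347923590962331 551
    [ 486.161  -429.4335] [102.1616 119.7652] 88.65249633789062 hull mean ((486.2897033691406, -430.41943359375), 76.83057403564453)
    [ 486.0881 -430.5533] [ 66.6894 106.466 ] 88.63711547851562 hull mean ((486.0868225097656, -430.30511474609375), 60.333255767822266)
mug [ 0.5724 -0.2731  0.0251] [ 0.6522 -0.1606  0.0892] [ 0.6091 -0.2287  0.069 ]
jar [ 0.5145 -0.0136  0.0258] [0.5549 0.0293 0.0644] [0.5341 0.0062 0.057 ]
shaker [ 0.4653 -0.2717  0.0251] [ 0.4982 -0.2391  0.059 ] [ 0.4805 -0.2535  0.0486]
wood [0.4578 0.2433 0.0328] [0.4969 0.2859 0.0536] [0.4771 0.2631 0.0447]
```

Run:
```python
import cv2
i=cv2.imread('pics/top0.png')[120:270,90:420];cv2.imwrite('pics/top0z.png',cv2.resize(i,(790,359),interpolation=cv2.INTER_CUBIC))
```

```text
(no output)
```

View pics/top0z.png

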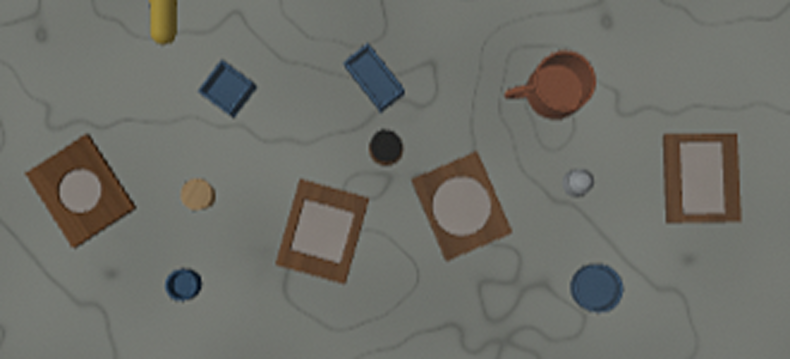

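```bash
cat > go.py <<'E'
import sys,numpy as np
from scipy.spatial.transform import Rotation as Rn
from workcell import bot
# usage: go.py x y z jawdeg (mm)
s=bot.state();w,a,b,c=s['tool_rot'];R=Rn.from_quat([a,b,c,w]).as_matrix()
np.set_printoptions(precision=3,suppress=True)
print('t',round(s['t'],2),'tcp',s['tool_pos']*1000,'jaw',np.degrees(np.arctan2(R[1,1],R[0,1])),'tilt',R[:2,2],'F',s['force'],'g',s['grip_width'],'\nq',s['joint_pos'])
if len(sys.argv)>4:
    x,y,z,j=map(float,sys.argv[1:5])
    sh=R.T@(np.array([x,y,z])-np.array(s['tool_pos'])*1000)
    best=None
    for k in (0,180):
        jj=np.radians(j+k);Y=np.array([np.cos(jj),np.sin(jj),0]);Z=np.array([0,0,-1.]);X=np.cross(Y,Z)
        rv=Rn.from_matrix(R.T@np.stack([X,Y,Z],1)).as_rotvec()
        print('shift',sh,'rot',rv,'deg',np.degrees(np.linalg.norm(rv)), 'rows',max(np.linalg.norm(sh)/50,np.degrees(np.linalg.norm(rv))/8.59))
E
python3 go.py 620 -180 220 -16
```

```text
t 0.1 tcp [ 234.924 -632.251  221.789] jaw -69.61384303353297 tilt [-0.001  0.001] F [ 0.637 -0.828 -0.466] g 0.08802851344276047 
q [ 1.107  0.478  0.022  1.556 -0.011  1.109 -0.083]
shift [ 518.497 -289.782    2.186] rot [-0.002 -0.001 -0.936] deg 53.613909290439516 rows 11.879686961934041
shift [ 518.497 -289.782    2.186] rot [-0.001  0.002  2.206] deg 126.38618073766592 rows 14.713175871672401
```

Emit:
arm_command --pt "40 -24 0 0 0 -0.08 100" --pt "85 -48 0 0 0 -0.16 100" --pt "130 -72 0 0 0 -0.24 100" --pt "175 -97 0 0 0 -0.32 100" --pt "215 -120 0 0 0 -0.4 100" --pt "260 -145 0 0 0 -0.48 100" --pt "300 -168 0 0 0 -0.54 100" --pt "345 -193 0 0 0 -0.62 100"

```text
t: 0.9
tool_pos: [0.4907, -0.3308, 0.2219]
tool_rot: [-0.001, 0.883, 0.47, -0.0]
force: [0.1, -0.1, -0.1]
grip_width: 0.0881
```

```bash
python3 go.py 620 150 200 14
```

```text
t 0.9 tcp [ 490.674 -330.763  221.89 ] jaw -33.96219573099569 tilt [-0.001  0.001] F [ 0.088 -0.142 -0.102] g 0.08811639863605901 
q [ 0.675  0.355 -0.238  1.747  0.094  1.052 -0.188]
shift [ 470.985 -161.275   22.389] rot [-0.001 -0.001 -0.837] deg 47.962323212928226 rows 9.966698779091974
shift [ 470.985 -161.275   22.389] rot [-0.001  0.002  2.304] deg 132.03780170707847 rows 15.371106135864782
```

Emit:
arm_command --pt "48 -16 3 0 0 -0.09 100" --pt "95 -32 6 0 0 -0.18 100" --pt "142 -48 9 0 0 -0.27 100" --pt "190 -64 12 0 0 -0.36 100" --pt "236 -80 14 0 0 -0.45 100" --pt "284 -96 16 0 0 -0.54 100" --pt "330 -112 18 0 0 -0.62 100" --pt "375 -128 20 0 0 -0.7 100"

```text
t: 1.7
tool_pos: [0.594, 0.0537, 0.202]
tool_rot: [-0.001, 0.667, 0.745, -0.0]
force: [1.0, -0.7, 0.4]
grip_width: 0.0877
```

```bash
python3 go.py 400 287 150 39
```

```text
t 1.7 tcp [593.966  53.726 201.994] jaw 6.326857807744296 tilt [-0.002  0.001] F [ 0.975 -0.662  0.362] g 0.08767504336650231 
q [ 0.198  0.417 -0.51   1.743  0.229  1.043 -0.282]
shift [ 253.151 -167.001   52.611] rot [-0.001 -0.002 -0.57 ] deg 32.6734146098072 rows 6.156060287095447
shift [ 253.151 -167.001   52.611] rot [-0.002  0.001  2.571] deg 147.32681415888177 rows 17.150967888111964
```

Emit:
arm_command --pt "40 -25 8 0 0 -0.08 100" --pt "80 -55 16 0 0 -0.16 100" --pt "120 -80 24 0 0 -0.25 100" --pt "160 -106 32 0 0 -0.34 100" --pt "200 -132 40 0 0 -0.43 100" --pt "230 -150 48 0 0 -0.5 100" --pt "253 -167 52 0 0 -0.57 100" --pt "253 -167 52 0 0 -0.57 100"

```text
t: 2.5
tool_pos: [0.3965, 0.2898, 0.1502]
tool_rot: [-0.002, 0.427, 0.904, 0.0]
force: [1.5, 0.0, -0.5]
grip_width: 0.0876
```

```bash
python3 go.py 355.5 287 120 39
python3 - <<'E'
from workcell import bot
import cv2
f=bot.grab_frame('wrist');cv2.imwrite('pics/w1.png',f['image'][:,:,::-1])
import numpy as np;np.savez('w1.npz',**f);print(f['R'],-f['R'].T@f['t'])
E
```

```text
t 2.5 tcp [396.481 289.791 150.192] jaw 39.47221371345369 tilt [-0.004  0.002] F [ 1.541  0.039 -0.548] g 0.08764970325395503 
q [-0.131  0.358 -0.744  2.018  0.308  0.88  -0.354]
shift [ 23.781 -33.367  30.329] rot [-0.001 -0.004  0.008] deg 0.5264776295626457 rows 1.0195649187780425
shift [ 23.781 -33.367  30.329] rot [ 0.006 -0.002 -3.133] deg 179.52793934649333 rows 20.899643695750097
[[ 0.77158598  0.63612407 -0.00111763]
 [ 0.6104054  -0.73989373  0.28277644]
 [ 0.17905397 -0.21886855 -0.95918519]] [0.34542115 0.34993417 0.31093089]
```

View pics/w1.png

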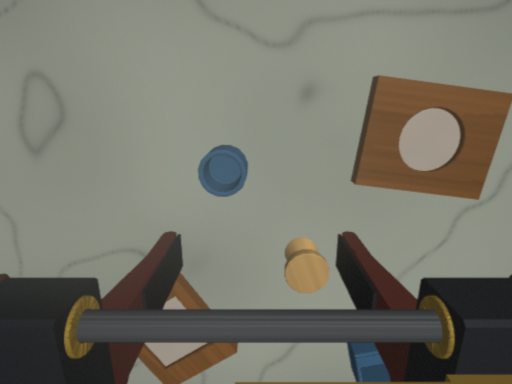

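```bash
cat > wd.py <<'E'
import sys,numpy as np,cv2
from h import *
from workcell import bot
def dishes(f,zlo=.03,zhi=.045):
    im=f['image'];P=cloud(f);hsv=cv2.cvtColor(im,cv2.COLOR_RGB2HSV)
    b=((hsv[...,0]>95)&(hsv[...,0]<125)&(hsv[...,1]>90)).astype(np.uint8)
    n,l,st,_=cv2.connectedComponentsWithStats(b)
    for i in range(1,n):
        if st[i,4]<150: continue
        m=(l==i)&(P[...,2]>zlo)&(P[...,2]<zhi)
        if m.sum()<30: continue
        w=P[m];h=w[:,:2].astype(np.float32)*1000
        rr=cv2.minAreaRect(h);c=cv2.minEnclosingCircle(h)
        print('px',st[i,:4],'z',np.round(np.percentile(w[:,2],[50,95]),4),'rect',np.round(rr[0],1),np.round(rr[1],1),round(rr[2],1),'circ',np.round(c[0],1),round(c[1],1))
if __name__=='__main__':
    f=bot.grab_frame('wrist') if len(sys.argv)<2 else dict(np.load(sys.argv[1]))
    cv2.imwrite('pics/last.png',f['image'][:,:,::-1])
    dishes(f)
E
python3 wd.py w1.npz
```

```text
px [199 147  47  49] z [0.0361 0.0372] rect [356.2 284.8] [40.5 41.3] 17.9 circ [356.1 284.7] 21.1
px [348 343  42  38] z [0.0352 0.0368] rect [607.6 216. ] [26.5 37.1] 51.8 circ [607.6 215.5] 22.2
```

Dish at wrist px (223,170), and both cameras agree to about 2 mm. I'll descend over it.

Emit:
arm_command --pt "12 -17 20 0 0 0 100" --pt "24 -33 40 0 0 0 100" --pt "24 -33 70 0 -0.004 0.008 100" --pt "24 -33 95 0 -0.004 0.008 100" --pt "24 -33 100 0 -0.004 0.008 100" --pt "24 -33 100 0 -0.004 0.008 100"

```text
t: 3.15
tool_pos: [0.3579, 0.2849, 0.05]
tool_rot: [0.0, 0.433, 0.901, -0.002]
force: [0.3, -0.7, 0.3]
grip_width: 0.0878
```

```bash
python3 go.py 356 286 14 39
```

```text
t 3.15 tcp [357.897 284.871  50.049] jaw 38.636109854433826 tilt [-0.001 -0.003] F [ 0.313 -0.655  0.255] g 0.08782364527637494 
q [-0.263  0.469 -0.654  2.163  0.472  0.654 -0.574]
shift [ 2.129 -0.672 36.048] rot [-0.003  0.002 -0.006] deg 0.4124726894763816 rows 0.7223380581568495
shift [ 2.129 -0.672 36.048] rot [0.003 0.005 3.135] deg 179.63625600975718 rows 20.912253318947286
```

Emit:
arm_command --pt "2 0 15 0 0 0 100" --pt "2 -1 28 0 0 0 100" --pt "2 -1 36 0 0 0 100" --pt "2 -1 36 0 0 0 100" --pt "2 -1 36 0 0 0 60" --pt "2 -1 36 0 0 0 40" --pt "2 -1 36 0 0 0 20" --pt "2 -1 36 0 0 0 20"

```text
t: 3.95
tool_pos: [0.356, 0.2859, 0.0144]
tool_rot: [0.0, 0.433, 0.901, -0.001]
force: [0.2, -0.3, 0.4]
grip_width: 0.0591
```

```bash
python3 go.py 356 286 14 39
```

```text
t 3.95 tcp [356.024 285.859  14.381] jaw 38.6326195757651 tilt [-0.001 -0.003] F [ 0.226 -0.301  0.376] g 0.059089402808494514 
q [-0.318  0.53  -0.598  2.183  0.548  0.581 -0.647]
shift [0.126 0.07  0.38 ] rot [-0.002  0.002 -0.006] deg 0.40308532518191853 rows 0.0469249505450429
shift [0.126 0.07  0.38 ] rot [0.003 0.004 3.135] deg 179.6327368180832 rows 20.91184363423553
```

Emit:
arm_command --pt "0 0 0 0 0 0 20" --pt "0 0 0 0 0 0 10" --pt "0 0 0 0 0 0 0" --pt "0 0 0 0 0 0 0" --pt "0 0 0 0 0 0 0" --pt "0 0 0 0 0 0 0" --pt "0 0 0 0 0 0 0"

```text
t: 4.65
tool_pos: [0.3561, 0.2859, 0.0145]
tool_rot: [0.0, 0.433, 0.901, -0.001]
force: [-0.2, -1.3, 3.2]
grip_width: 0.0436
```

```bash
python3 go.py 489 430 100 41
```

```text
t 4.65 tcp [356.148 285.895  14.477] jaw 38.62715829529005 tilt [-0.    -0.003] F [-0.166 -1.303  3.24 ] g 0.04361119424158416 
q [-0.318  0.529 -0.598  2.182  0.547  0.581 -0.647]
shift [ 29.484 193.566 -85.981] rot [-0.002  0.002 -0.041] deg 2.3781598776090815 rows 4.276911712751695
shift [ 29.484 193.566 -85.981] rot [0.003 0.003 3.1  ] deg 177.62727261998782 rows 20.67837865191942
```

Emit:
arm_command --pt "0 0 -10 0 0 0 0" --pt "0 0 -30 0 0 0 0" --pt "0 0 -60 0 0 0 0" --pt "4 25 -86 0 0 0 0" --pt "12 70 -86 0 0 -0.02 0" --pt "20 115 -86 0 0 -0.03 0" --pt "26 160 -86 0 0 -0.04 0" --pt "29 185 -86 0 0 -0.04 0"

```text
t: 5.45
tool_pos: [0.4845, 0.4266, 0.1005]
tool_rot: [0.0, 0.415, 0.91, -0.0]
force: [0.2, 0.3, -0.5]
grip_width: 0.0433
```

Emit:
arm_command --pt "0 8 0 0 0 0 0" --pt "0 8 0 0 0 0 0"

```text
t: 5.65
tool_pos: [0.4906, 0.4322, 0.1004]
tool_rot: [-0.0, 0.415, 0.91, -0.0]
force: [-0.7, -0.4, -0.2]
grip_width: 0.0432
```

```bash
python3 go.py 489 430 28 41;python3 wd.py
```

```text
t 5.65 tcp [490.578 432.161 100.389] jaw 40.91187102256815 tilt [-0.001 -0.   ] F [-0.701 -0.444 -0.199] g 0.043196630934557306 
q [-0.365  0.659 -0.649  1.675  0.465  0.969 -0.469]
shift [-0.634 -2.534 72.391] rot [-0.001 -0.    -0.002] deg 0.10882106414566642 rows 1.4487709699618418
shift [-0.634 -2.534 72.391] rot [-0.001  0.002  3.14 ] deg 179.91185727428032 rows 20.944337284549515
```

View pics/last.png

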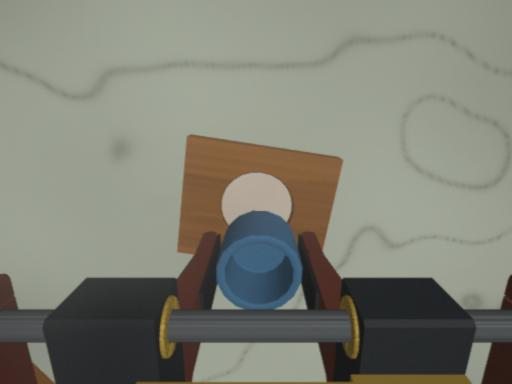

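Dish held upright at (260,260), recess just behind it at (257,200). Lowering.

Emit:
arm_command --pt "-1 -2 25 0 0 0 0" --pt "-1 -2 50 0 0 0 0" --pt "-1 -2 65 0 0 0 0" --pt "-1 -2 71 0 0 0 0" --pt "-1 -2 73 0 0 0 0" --pt "-1 -2 74 0 0 0 0" --pt "-1 -2 74 0 0 0 0"

```text
t: 6.4
tool_pos: [0.4891, 0.4295, 0.0272]
tool_rot: [-0.0, 0.415, 0.91, -0.0]
force: [0.0, -0.5, -1.5]
grip_width: 0.0434
```

```bash
python3 go.py 489 430 24.4 41;python3 wd.py
```

```text
t 6.4 tcp [489.122 429.466  27.192] jaw 40.925807264371144 tilt [-0.001 -0.001] F [ 0.    -0.502 -1.492] g 0.04339604558151579 
q [-0.396  0.743 -0.601  1.717  0.533  0.852 -0.52 ]
shift [0.484 0.26  2.791] rot [-0.001  0.    -0.001] deg 0.0866627202229805 rows 0.05689926372936437
shift [0.484 0.26  2.791] rot [0.    0.001 3.14 ] deg 179.92580899501937 rows 20.945961466242068
px [216 212  87  98] z [0.0383 0.0443] rect [487.3 429.1] [37.3 40. ] 11.5 circ [488.3 430. ] 20.7
```

View pics/last.png

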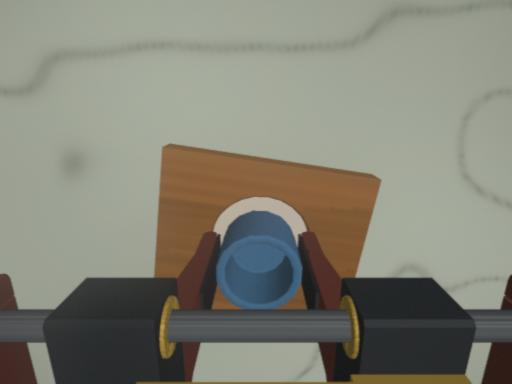

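The dish is centred over the recess. I'll lower the last 2–3 mm slowly.

Emit:
arm_command --pt "0 0 1 0 0 0 0" --pt "0 0 1.5 0 0 0 0" --pt "0 0 2 0 0 0 0" --pt "0 0 2.5 0 0 0 0" --pt "0 0 2.5 0 0 0 0" --pt "0 0 2.5 0 0 0 0"

```text
t: 7.05
tool_pos: [0.4891, 0.4295, 0.0246]
tool_rot: [-0.0, 0.415, 0.91, -0.0]
force: [-0.3, -0.6, -0.8]
grip_width: 0.0434
```

```bash
python3 go.py
```

```text
t 7.05 tcp [489.112 429.471  24.642] jaw 40.92362125769158 tilt [-0.001 -0.001] F [-0.263 -0.639 -0.834] g 0.043444731345256796 
q [-0.397  0.746 -0.599  1.718  0.535  0.848 -0.522]
```

Not yet in contact (Fz −0.8). I'll go on in 0.5 mm steps.

Emit:
arm_command --pt "0 0 0.3 0 0 0 0" --pt "0 0 0.6 0 0 0 0" --pt "0 0 0.6 0 0 0 0" --pt "0 0 0.6 0 0 0 0"

```text
t: 7.45
tool_pos: [0.4891, 0.4295, 0.0246]
tool_rot: [-0.0, 0.415, 0.91, -0.0]
force: [-2.4, -2.1, 5.5]
grip_width: 0.0432
```

Emit:
arm_command --pt "0 0 0.3 0 0 0 0" --pt "0 0 0.6 0 0 0 0" --pt "0 0 0.6 0 0 0 0"

```text
t: 7.75
tool_pos: [0.4891, 0.4296, 0.0246]
tool_rot: [0.0, 0.415, 0.91, -0.0]
force: [-3.2, -2.4, 6.8]
grip_width: 0.0437
```

Emit:
arm_command --pt "0 0 0 0 0 0 55" --pt "0 0 0 0 0 0 60" --pt "0 0 0 0 0 0 70" --pt "0 0 0 0 0 0 80" --pt "0 0 0 0 0 0 90" --pt "0 0 0 0 0 0 95" --pt "0 0 0 0 0 0 95"

```text
t: 8.45
tool_pos: [0.4891, 0.4295, 0.0245]
tool_rot: [0.0, 0.415, 0.91, -0.0]
force: [-0.8, -0.1, -1.7]
grip_width: 0.0833
```

Emit:
arm_command --pt "0 0 -15 0 0 0 95" --pt "0 0 -40 0 0 0 95" --pt "0 0 -80 0 0 0 95" --pt "0 0 -125 0 0 0 95" --pt "0 0 -130 0 0 0 95"

```text
t: 8.95
tool_pos: [0.491, 0.433, 0.1619]
tool_rot: [0.002, 0.415, 0.91, 0.004]
force: [-0.1, 0.5, 0.8]
grip_width: 0.0834
```

```bash
python3 wd.py; python3 go.py 560 0 155 0
```

```text
px [232 170  45  49] z [0.0401 0.0448] rect [487.6 429.1] [38.3 39.3] 32.7 circ [489.1 428.7] 20.9
px [200 351  54  33] z [0.0348 0.0366] rect [605.9 239.1] [55.3 14.9] 40.6 circ [610.1 234.2] 27.7
t 9.0 tcp [490.551 431.982 159.999] jaw 40.92872036619408 tilt [0.006 0.005] F [0.267 0.383 0.291] g 0.08366640772723254 
q [-0.341  0.591 -0.683  1.639  0.418  1.055 -0.434]
shift [-371.87  -230.559    3.399] rot [ 0.007 -0.002  0.714] deg 40.93071650999044 rows 8.751142472577822
shift [-371.87  -230.559    3.399] rot [ 0.003  0.009 -2.427] deg 139.0716088470079 rows 16.189942822701735
```

View pics/last.png

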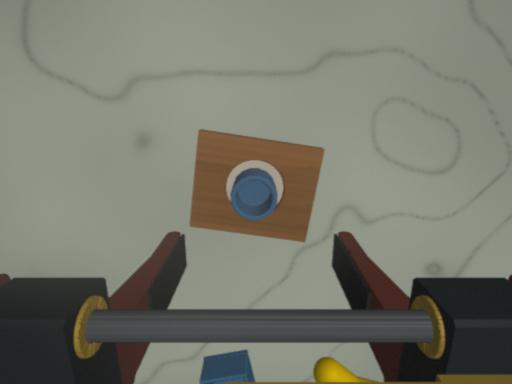

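Small round sits in its recess at (254,193). On to the large round dish.

Emit:
arm_command --pt "-46 -28 0 0 0 0.09 95" --pt "-92 -57 0 0 0 0.18 95" --pt "-138 -86 0 0 0 0.27 95" --pt "-184 -114 0 0 0 0.36 95" --pt "-230 -143 1 0 0 0.45 95" --pt "-276 -171 2 0 0 0.54 95" --pt "-322 -200 3 0 0 0.63 95" --pt "-365 -228 3 0 0 0.71 95"

```text
t: 9.8
tool_pos: [0.5527, 0.033, 0.1553]
tool_rot: [0.0, 0.707, 0.707, 0.003]
force: [0.6, 0.7, 0.3]
grip_width: 0.0837
```

```bash
python3 go.py 385 -285 155 -39
```

```text
t 9.8 tcp [552.713  32.96  155.271] jaw 0.042038130295698604 tilt [0.005 0.004] F [0.627 0.682 0.274] g 0.08374221774825404 
q [ 0.229  0.398 -0.498  1.891  0.234  0.905 -0.38 ]
shift [-317.831 -167.945   -1.915] rot [ 0.003 -0.006  0.681] deg 39.04430548564373 rows 7.18960533471417
shift [-317.831 -167.945   -1.915] rot [ 0.007  0.004 -2.46 ] deg 140.95758010751956 rows 16.409497102155946
```

Emit:
arm_command --pt "-42 -15 0 0 0 0.09 100" --pt "-86 -35 0 0 0 0.18 100" --pt "-130 -56 0 0 0 0.27 100" --pt "-172 -80 0 0 0 0.36 100" --pt "-215 -104 0 0 0 0.45 100" --pt "-255 -130 0 0 0 0.54 100" --pt "-290 -150 0 0 -0.005 0.63 100" --pt "-318 -168 -2 0.003 -0.006 0.68 100"

```text
t: 10.6
tool_pos: [0.3825, -0.2868, 0.1546]
tool_rot: [-0.0, 0.903, 0.429, -0.001]
force: [0.2, 0.8, 1.0]
grip_width: 0.0882
```

Emit:
arm_command --pt "0 0 0 0 0 0 100"

```text
t: 10.7
tool_pos: [0.3792, -0.2905, 0.1543]
tool_rot: [-0.0, 0.905, 0.425, -0.002]
force: [0.3, 0.3, 0.5]
grip_width: 0.0879
```

```bash
python3 wd.py; python3 go.py 337 -276 60 -39
```

```text
px [186 172  68  71] z [0.0362 0.0373] rect [ 338.  -280.1] [63.4 62.8] 21.4 circ [ 337.8 -280. ] 32.3
t 10.75 tcp [ 380.325 -288.634  154.108] jaw -39.50221868134095 tilt [-0.003  0.   ] F [-0.457 -0.05  -0.189] g 0.08752932601122385 
q [ 0.725  0.254 -0.239  2.069  0.083  0.83  -0.252]
shift [-17.623 -41.226  94.248] rot [-0.003  0.002 -0.009] deg 0.535209160573743 rows 2.0873839264650575
shift [-17.623 -41.226  94.248] rot [0.003 0.004 3.133] deg 179.49792753073797 rows 20.896149887163908
```

View pics/last.png

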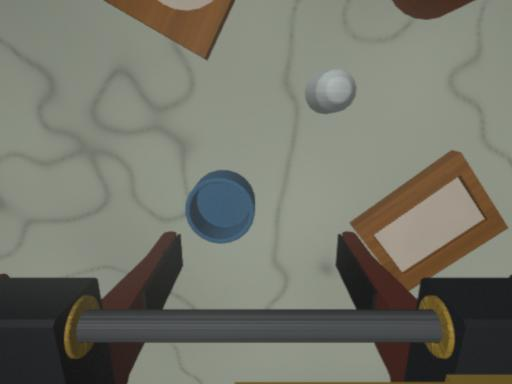

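Emit:
arm_command --pt "-9 -20 15 0 0 0 100" --pt "-18 -38 30 0 0 -0.008 100" --pt "-18 -38 30 0 0 -0.008 100" --pt "-18 -38 30 0 0 -0.008 100" --pt "-18 -38 30 0 0 -0.008 100"

```text
t: 11.25
tool_pos: [0.3415, -0.2782, 0.125]
tool_rot: [-0.0, 0.902, 0.431, -0.001]
force: [-0.1, 0.2, 0.3]
grip_width: 0.0879
```

```bash
python3 wd.py; python3 wd.py;python3 go.py 337 -277 60 -39
```

```text
px [221 162  76  80] z [0.0361 0.0374] rect [ 338.3 -280.2] [63.9 63. ] 50.5 circ [ 337.8 -279.7] 32.3
px [221 162  76  80] z [0.0361 0.0373] rect [ 338.  -279.8] [63.9 63. ] 64.6 circ [ 337.8 -280.1] 32.5
t 11.35 tcp [ 341.13  -278.462  124.931] jaw -38.974893044487644 tilt [-0.001 -0.001] F [-0.228  0.16   0.327] g 0.08812889945215767 
q [ 0.752  0.241 -0.237  2.175  0.086  0.735 -0.223]
shift [-1.368 -4.082 64.936] rot [-0.001  0.001  0.   ] deg 0.09646514740121519 rows 1.3015704158981292
shift [-1.368 -4.082 64.936] rot [-0.002 -0.001 -3.141] deg 179.97486235887985 rows 20.951671985899868
```

Emit:
arm_command --pt "0 -2 30 0 0 0 100" --pt "-1 -3 65 0 0 0 100" --pt "-1 -3 90 0 0 0 100" --pt "-1 -3 105 0 0 0 100" --pt "-1 -3 111 0 0 0 100" --pt "-1 -3 111 0 0 0 100" --pt "-1 -3 111 0 0 0 90" --pt "-1 -3 111 0 0 0 80"

```text
t: 12.15
tool_pos: [0.3387, -0.2779, 0.0148]
tool_rot: [0.001, 0.903, 0.431, -0.0]
force: [0.3, -0.7, -0.6]
grip_width: 0.0754
```

```bash
python3 go.py 337.5 -278 14 -39
```

```text
t 12.15 tcp [ 338.746 -277.88    14.81 ] jaw -38.978082894081425 tilt [ 0.    -0.002] F [ 0.305 -0.728 -0.597] g 0.07544260875096598 
q [ 0.702  0.445 -0.187  2.248  0.185  0.461 -0.314]
shift [-0.876 -0.894  0.81 ] rot [0.001 0.001 0.   ] deg 0.1000094483164284 rows 0.02982408864536962
shift [-0.876 -0.894  0.81 ] rot [-0.002  0.002 -3.141] deg 179.9781238263614 rows 20.952051667795274
```

Emit:
arm_command --pt "0 0 0 0 0 0 70" --pt "0 0 0 0 0 0 50" --pt "0 0 0 0 0 0 30" --pt "0 0 0 0 0 0 0" --pt "0 0 0 0 0 0 0" --pt "0 0 0 0 0 0 0" --pt "0 0 0 0 0 0 0"

```text
t: 12.85
tool_pos: [0.3395, -0.2784, 0.0156]
tool_rot: [0.002, 0.903, 0.431, 0.0]
force: [0.3, -0.4, 7.5]
grip_width: 0.0654
```

```bash
python3 go.py 454.5 -95.8 100 -20
```

```text
t 12.85 tcp [ 339.478 -278.385   15.587] jaw -38.98358087768519 tilt [ 0.001 -0.003] F [ 0.348 -0.355  7.478] g 0.06538295168766019 
q [ 0.702  0.444 -0.188  2.247  0.185  0.462 -0.314]
shift [214.181 -25.216 -84.756] rot [ 0.003  0.002 -0.331] deg 18.984501078069954 rows 4.6343450836931215
shift [214.181 -25.216 -84.756] rot [ 0.002 -0.004  2.81 ] deg 161.01633977069685 rows 18.744626282968202
```

Emit:
arm_command --pt "0 0 -10 0 0 0 0" --pt "0 0 -35 0 0 0 0" --pt "10 0 -65 0 0 0 0" --pt "45 -4 -85 0 0 -0.07 0" --pt "90 -10 -85 0 0 -0.15 0" --pt "135 -16 -85 0 0 -0.23 0" --pt "180 -21 -85 0 0 -0.3 0" --pt "208 -25 -85 0 0 -0.33 0"

```text
t: 13.65
tool_pos: [0.4522, -0.0976, 0.1011]
tool_rot: [0.002, 0.818, 0.575, 0.001]
force: [0.5, -0.2, -2.1]
grip_width: 0.0653
```

Emit:
arm_command --pt "0 0 0 0 0 0 0" --pt "0 0 0 0 0 0 0" --pt "0 0 0 0 0 0 0"

```text
t: 13.95
tool_pos: [0.4512, -0.0988, 0.1011]
tool_rot: [0.002, 0.819, 0.574, -0.0]
force: [-1.2, 0.0, -2.5]
grip_width: 0.0653
```

```bash
python3 wd.py; python3 go.py 454.5 -95.8 30 -20
```

```text
px [406   0  76  28] z [0.0356 0.0372] rect [609.5 -13.4] [16.7 37.6] 69.2 circ [612.3  -6.1] 18.8
t 14.0 tcp [451.188 -99.004 101.087] jaw -19.912304829786816 tilt [ 0.002 -0.003] F [-0.271 -0.194 -2.183] g 0.06491441905710679 
q [ 0.409  0.326 -0.384  2.141  0.191  0.704 -0.45 ]
shift [ 4.282  1.829 71.084] rot [0.003 0.002 0.002] deg 0.21200529502690443 rows 1.4247329780903832
shift [ 4.282  1.829 71.084] rot [-0.003  0.004 -3.14 ] deg 179.91246000580495 rows 20.944407451199645
```

View pics/last.png

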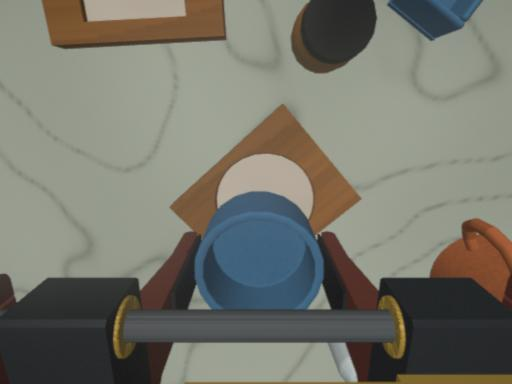

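Emit:
arm_command --pt "2 1 20 0 0 0 0" --pt "4 2 45 0.003 0.002 0 0" --pt "4 2 62 0.003 0.002 0 0" --pt "4 2 70 0.003 0.002 0 0" --pt "4 2 72 0.003 0.002 0 0" --pt "4 2 72 0.003 0.002 0 0"

```text
t: 14.6
tool_pos: [0.4545, -0.0967, 0.0293]
tool_rot: [-0.0, 0.819, 0.574, -0.0]
force: [0.7, 0.9, -2.5]
grip_width: 0.0649
```

```bash
python3 wd.py; python3 go.py 454.5 -95.8 25.5 -20
```

```text
px [194 193 130 117] z [0.0375 0.0442] rect [452.3 -96.3] [62.1 59.6] 50.1 circ [454.1 -96.6] 32.0
t 14.65 tcp [454.859 -96.562  29.667] jaw -19.953458681130602 tilt [ 0.001 -0.   ] F [-0.274  0.331 -1.863] g 0.06504832237952607 
q [ 0.353  0.458 -0.332  2.175  0.281  0.548 -0.537]
shift [ 0.594 -0.599  4.166] rot [0.001 0.    0.001] deg 0.056601758870463745 rows 0.08501938423806331
shift [ 0.594 -0.599  4.166] rot [-0.     0.001 -3.141] deg 179.95345909688223 rows 20.94918033723891
```

View pics/last.png

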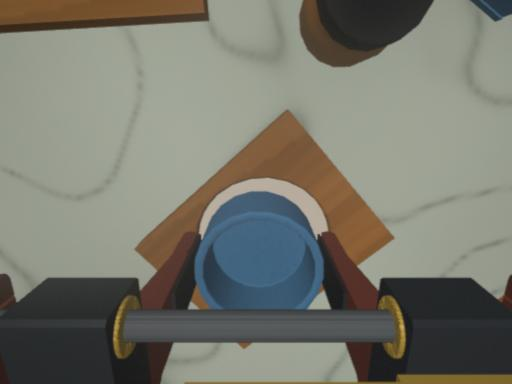

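Centred over the recess. Lowering.

Emit:
arm_command --pt "0.5 0 1 0 0 0 0" --pt "1 0 2 0 0 0 0" --pt "1 0 2.6 0 0 0 0" --pt "1 0 3.2 0 0 0 0" --pt "1 0 3.6 0 0 0 0" --pt "1 0 3.6 0 0 0 0"

```text
t: 15.25
tool_pos: [0.4551, -0.0956, 0.026]
tool_rot: [0.0, 0.819, 0.574, 0.0]
force: [0.6, -0.2, -2.0]
grip_width: 0.0648
```

Emit:
arm_command --pt "0 0 0.4 0 0 0 0" --pt "0 0 0.7 0 0 0 0" --pt "0 0 0.7 0 0 0 0"

```text
t: 15.55
tool_pos: [0.4552, -0.0956, 0.0256]
tool_rot: [0.0, 0.819, 0.574, 0.0]
force: [-3.1, 0.9, 5.2]
grip_width: 0.0647
```

Contact. Releasing.

Emit:
arm_command --pt "0 0 0.2 0 0 0 0" --pt "0 0 0.2 0 0 0 76" --pt "0 0 0.2 0 0 0 82" --pt "0 0 0.2 0 0 0 90" --pt "0 0 0.2 0 0 0 97" --pt "0 0 0.2 0 0 0 97" --pt "0 0 0.2 0 0 0 97"

```text
t: 16.25
tool_pos: [0.4552, -0.0956, 0.0254]
tool_rot: [0.0, 0.819, 0.574, 0.0]
force: [0.8, 0.0, 0.2]
grip_width: 0.0854
```

Emit:
arm_command --pt "0 0 -10 0 0 0 97" --pt "0 0 -35 0 0 0 97" --pt "0 0 -80 0 0 0 97" --pt "0 0 -125 0 0 0 97" --pt "0 0 -130 0 0 0 97"

```text
t: 16.75
tool_pos: [0.4585, -0.0957, 0.1609]
tool_rot: [0.004, 0.819, 0.574, 0.003]
force: [1.4, 0.1, 0.2]
grip_width: 0.0854
```

```bash
python3 wd.py; python3 go.py 600 205 150 -37.4; python3 go.py 600 205 150 52.6|tail -2
```

```text
px [357   0  87  52] z [0.0358 0.0373] rect [620.1   6.1] [46.4 43.1] 36.6 circ [620.4   6.4] 31.1
px [220 158  69  72] z [0.0394 0.0448] rect [454.2 -96.3] [62.1 59.2] 54.3 circ [453.2 -96.1] 31.8
t 16.8 tcp [457.498 -95.82  159.291] jaw -19.96912510502436 tilt [ 0.007 -0.002] F [-0.262 -0.355  0.512] g 0.08553021687116547 
q [ 0.44   0.242 -0.418  2.083  0.134  0.833 -0.406]
shift [331.394  31.128   9.749] rot [ 0.008 -0.002  0.304] deg 17.436646772683194 rows 6.659902314369959
shift [331.394  31.128   9.749] rot [ 0.003  0.011 -2.837] deg 162.56911238726502 rows 18.925391430415022
shift [331.394  31.128   9.749] rot [ 0.007  0.004 -1.267] deg 72.57015526028725 rows 8.448213650790134
shift [331.394  31.128   9.749] rot [ 0.005 -0.008  1.875] deg 107.43165324929909 rows 12.506595256030161
```

View pics/last.png

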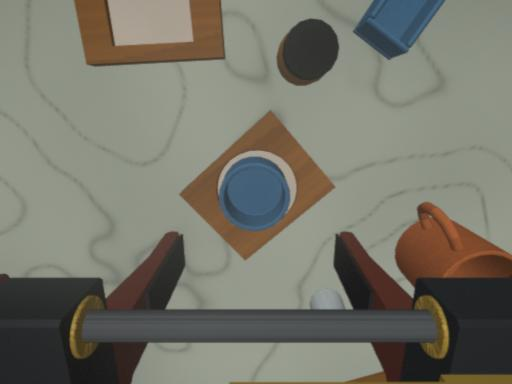

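Large round is seated at (256,192). On to the square dish.

Emit:
arm_command --pt "45 4 1 0 0 0.04 97" --pt "92 8 2 0 0 0.08 97" --pt "138 13 3 0 0 0.12 100" --pt "184 17 5 0 0 0.17 100" --pt "230 22 7 0 0 0.21 100" --pt "276 26 8 0 0 0.25 100" --pt "315 30 9 0.006 0 0.29 100" --pt "331 31 10 0.008 -0.002 0.304 100"

```text
t: 17.6
tool_pos: [0.5995, 0.2093, 0.1483]
tool_rot: [-0.001, 0.896, 0.445, -0.001]
force: [0.3, 0.4, -0.1]
grip_width: 0.0878
```

Emit:
arm_command --pt "0 0 0 0 0 0 100" --pt "0 0 0 0 0 0 100" --pt "0 0 0 0 0 0 100"

```text
t: 17.9
tool_pos: [0.5988, 0.2074, 0.1476]
tool_rot: [-0.001, 0.896, 0.444, -0.001]
force: [-0.6, -0.5, 0.4]
grip_width: 0.0879
```

```bash
python3 wd.py; python3 go.py 624 224 60 -37.4
```

```text
px [ 0 40 35 52] z [0.0373 0.0441] rect [500.4 416.4] [39.2 13.9] 46.3 circ [495.8 420.8] 19.6
px [249 130  58  64] z [0.0359 0.0373] rect [627.5 220.8] [54.3 49.6] 52.5 circ [627.6 220.6] 35.5
px [245 132   3  61] z [0.0363 0.0375] rect [606.  237.7] [53.1  1.9] 52.1 circ [605.7 237.9] 26.5
px [383 259  45  39] z [0.0352 0.0368] rect [661.3  48.6] [ 6.3 25.5] 37.2 circ [662.3  49.3] 12.8
t 17.95 tcp [599.066 207.237 147.905] jaw -37.30319611756076 tilt [-0.003  0.   ] F [ 0.113  0.431 -0.345] g 0.08754242963233463 
q [-0.13   0.52  -0.411  1.703  0.24   0.971 -1.28 ]
shift [28.572  9.908 87.838] rot [-0.003  0.001  0.002] deg 0.19878283354083492 rows 1.8579612040299402
shift [28.572  9.908 87.838] rot [-0.002 -0.004 -3.14 ] deg 179.90308597993257 rows 20.94331617927038
```

View pics/last.png

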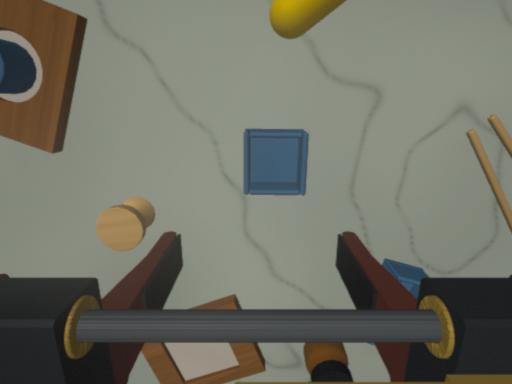

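Emit:
arm_command --pt "14 5 30 0 0 0 100" --pt "28 10 60 0 0 0 100" --pt "28 10 90 -0.003 0 0 100" --pt "28 10 115 -0.003 0 0 100" --pt "28 10 128 -0.003 0 0 100" --pt "28 10 133 -0.003 0 0 100" --pt "28 10 133 -0.003 0 0 95" --pt "28 10 133 -0.003 0 0 85"

```text
t: 18.75
tool_pos: [0.6245, 0.2236, 0.0163]
tool_rot: [0.001, 0.896, 0.444, 0.0]
force: [-0.5, -0.6, -0.0]
grip_width: 0.0785
```

```bash
python3 go.py 624.3 223.5 14.5 -37.4
```

```text
t 18.75 tcp [624.532 223.644  16.264] jaw -37.324575986528586 tilt [ 0.001 -0.001] F [-0.463 -0.557 -0.013] g 0.07853880753922564 
q [-0.191  0.718 -0.352  1.702  0.33   0.779 -1.352]
shift [-0.256 -0.1    1.764] rot [ 0.001 -0.     0.001] deg 0.11513187673195152 rows 0.03570540339436898
shift [-0.256 -0.1    1.764] rot [ 0.001  0.002 -3.14 ] deg 179.9245607212024 rows 20.945816149150453
```

Emit:
arm_command --pt "0 0 1 0 0 0 75" --pt "0 0 1.7 0 0 0 65" --pt "0 0 1.7 0 0 0 55" --pt "0 0 1.7 0 0 0 30" --pt "0 0 1.7 0 0 0 0" --pt "0 0 1.7 0 0 0 0" --pt "0 0 1.7 0 0 0 0" --pt "0 0 1.7 0 0 0 0"

```text
t: 19.55
tool_pos: [0.6254, 0.2236, 0.0154]
tool_rot: [0.001, 0.896, 0.444, 0.001]
force: [0.1, -1.3, 5.3]
grip_width: 0.056
```

```bash
python3 go.py 425.1 96.9 100 -17
```

```text
t 19.55 tcp [625.403 223.6    15.372] jaw -37.3392056584107 tilt [ 0.003 -0.   ] F [ 0.057 -1.318  5.312] g 0.05595943657837726 
q [-0.192  0.72  -0.351  1.702  0.332  0.777 -1.352]
shift [-222.099  -82.181  -85.172] rot [ 0.003 -0.001 -0.355] deg 20.339825963986208 rows 5.033321040093882
shift [-222.099  -82.181  -85.172] rot [-0.001 -0.004  2.787] deg 159.66092943729979 rows 18.586836954284028
```

Emit:
arm_command --pt "0 0 -10 0 0 0 0" --pt "0 0 -35 0 0 0 0" --pt "-10 -4 -65 0 0 0 0" --pt "-45 -17 -85 0 0 -0.07 0" --pt "-90 -33 -85 0 0 -0.15 0" --pt "-135 -50 -85 0 0 -0.23 0" --pt "-180 -67 -85 0 0 -0.3 0" --pt "-215 -80 -85 0.003 0 -0.355 0"

```text
t: 20.35
tool_pos: [0.4275, 0.0995, 0.0995]
tool_rot: [-0.0, 0.803, 0.596, -0.001]
force: [-0.1, -0.3, -1.5]
grip_width: 0.0558
```

Emit:
arm_command --pt "-5 -2 0 0 0 0 0" --pt "-5 -2 0 0 0 0 0" --pt "-5 -2 0 0 0 0 0"

```text
t: 20.65
tool_pos: [0.4256, 0.0962, 0.1001]
tool_rot: [-0.0, 0.803, 0.596, -0.0]
force: [0.5, 0.3, -1.9]
grip_width: 0.0556
```

```bash
python3 wd.py; python3 go.py 425.1 96.9 30 -17
```

```text
px [464 188  48  84] z [0.035  0.0367] rect [598.    9.4] [36.  18.1] 79.7 circ [606.8   7.8] 18.0
px [312 347  32  34] z [0.0364 0.0441] rect [438.6 -69.4] [28.   5.5] 23.4 circ [439.2 -70.6] 14.1
t 20.7 tcp [425.802  96.48   99.995] jaw -16.83398447864443 tilt [-0.  0.] F [-0.265  0.247 -1.367] g 0.05567502362908225 
q [ 0.105  0.314 -0.539  2.186  0.248  0.699 -0.898]
shift [ 0.173 -0.758 69.995] rot [-0.001 -0.     0.003] deg 0.16977922886464716 rows 1.399991361233606
shift [ 0.173 -0.758 69.995] rot [ 0.001 -0.001 -3.139] deg 179.8339897639136 rows 20.935272382294947
```

View pics/last.png

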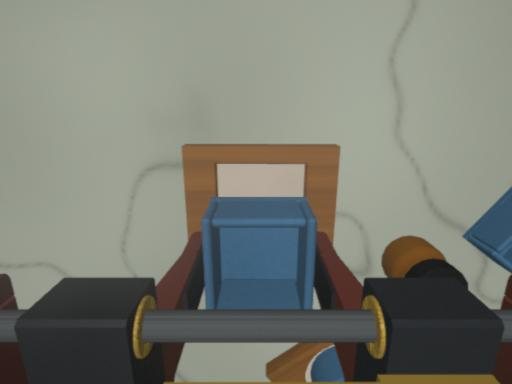

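Square dish is aligned with its recess. Lowering.

Emit:
arm_command --pt "0 0 20 0 0 0 0" --pt "0 0 45 0 0 0 0" --pt "0 0 62 0 0 0 0" --pt "0 0 69 0 0 0 0" --pt "0 0 71 0 0 0 0" --pt "0 0 71 0 0 0 0"

```text
t: 21.3
tool_pos: [0.4265, 0.0972, 0.0292]
tool_rot: [-0.0, 0.803, 0.596, 0.0]
force: [0.3, 0.6, -1.9]
grip_width: 0.0559
```

```bash
python3 wd.py; python3 go.py 425.1 96.9 25.5 -17
```

```text
px [202 198 114 112] z [0.038  0.0443] rect [425.2  97.5] [53.7 52.9] 73.4 circ [425.5  98.6] 36.4
t 21.35 tcp [426.578  97.105  29.512] jaw -16.821183095414156 tilt [0.001 0.001] F [-0.705  0.171 -1.959] g 0.05597157618769619 
q [ 0.025  0.445 -0.461  2.229  0.38   0.54  -1.02 ]
shift [-0.629 -1.357  4.011] rot [ 0.    -0.001  0.003] deg 0.19273037454313038 rows 0.08561476087935137
shift [-0.629 -1.357  4.011] rot [ 0.002  0.001 -3.138] deg 179.82116995538553 rows 20.933779971523343
```

View pics/last.png

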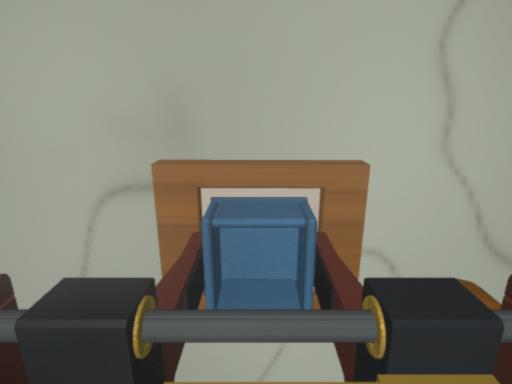

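Emit:
arm_command --pt "-0.3 -0.7 1 0 0 0 0" --pt "-0.6 -1.3 2 0 0 0 0" --pt "-0.6 -1.3 2.6 0 0 0 0" --pt "-0.6 -1.3 3.2 0 0 0 0" --pt "-0.6 -1.3 3.6 0 0 0 0" --pt "-0.6 -1.3 3.6 0 0 0 0"

```text
t: 21.95
tool_pos: [0.4252, 0.0969, 0.0259]
tool_rot: [-0.0, 0.803, 0.596, 0.001]
force: [-0.2, -0.3, -1.7]
grip_width: 0.0557
```

Emit:
arm_command --pt "0 0 0.4 0 0 0 0" --pt "0 0 0.7 0 0 0 0" --pt "0 0 0.7 0 0 0 0"

```text
t: 22.25
tool_pos: [0.4252, 0.0969, 0.0253]
tool_rot: [-0.0, 0.803, 0.596, 0.001]
force: [-0.9, -0.6, 2.8]
grip_width: 0.056
```

Emit:
arm_command --pt "0 0 0.4 0 0 0 0" --pt "0 0 0.4 0 0 0 0"

```text
t: 22.45
tool_pos: [0.4252, 0.0969, 0.0253]
tool_rot: [0.0, 0.803, 0.596, 0.001]
force: [-2.8, -0.1, 8.5]
grip_width: 0.0559
```

Emit:
arm_command --pt "0 0 0 0 0 0 66" --pt "0 0 0 0 0 0 72" --pt "0 0 0 0 0 0 80" --pt "0 0 0 0 0 0 90" --pt "0 0 0 0 0 0 97" --pt "0 0 0 0 0 0 97" --pt "0 0 0 0 0 0 97"

```text
t: 23.15
tool_pos: [0.4251, 0.0968, 0.0253]
tool_rot: [0.0, 0.803, 0.596, 0.0]
force: [-0.2, -0.2, -0.4]
grip_width: 0.085
```

Emit:
arm_command --pt "0 0 -10 0 0 0 97" --pt "0 0 -35 0 0 0 97" --pt "0 0 -80 0 0 0 97" --pt "0 0 -125 0 0 0 97" --pt "0 0 -130 0 0 0 97"

```text
t: 23.65
tool_pos: [0.428, 0.098, 0.1605]
tool_rot: [0.002, 0.803, 0.596, 0.004]
force: [-0.3, -0.5, 0.1]
grip_width: 0.085
```

```bash
python3 wd.py; python3 go.py 600 25 150 -53.1
```

```text
px [425 156  87  95] z [0.035  0.0368] rect [634.5  17.5] [83.2 44.5] 36.6 circ [633.8  18.7] 45.4
px [230 163  55  63] z [0.0395 0.0448] rect [425.9  95.8] [54.9 48.6] 73.1 circ [425.6  97.5] 35.0
px [303 342  61  37] z [0.0382 0.0447] rect [ 450.3 -104.5] [43.8 64.7] 72.0 circ [452.8 -96.2] 32.6
t 23.7 tcp [427.21   97.445 158.959] jaw -16.83933799491608 tilt [0.008 0.001] F [ 0.849 -1.098 -0.507] g 0.08527950647098441 
q [ 0.164  0.215 -0.589  2.136  0.165  0.825 -0.82 ]
shift [-19.319 186.299  10.217] rot [ 0.006 -0.006  0.633] deg 36.264140981768925 rows 4.221669497295568
shift [-19.319 186.299  10.217] rot [ 0.007  0.007 -2.509] deg 143.7389152663092 rows 16.733284664296765
```

View pics/last.png

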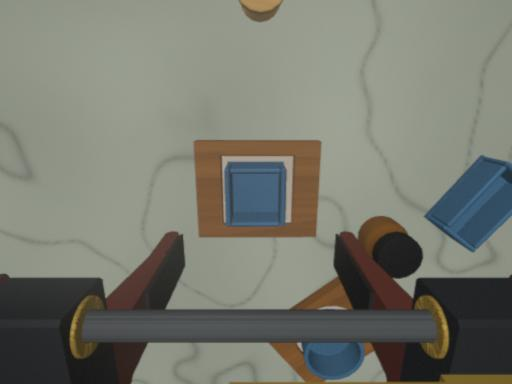

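Square is seated. On to the oblong.

Emit:
arm_command --pt "-3 30 2 0 0 0.1 97" --pt "-6 65 4 0 0 0.22 97" --pt "-10 100 6 0 0 0.34 100" --pt "-14 135 8 0 0 0.46 100" --pt "-17 165 10 0.006 -0.006 0.56 100" --pt "-19 186 10 0.006 -0.006 0.633 100" --pt "-19 186 10 0.006 -0.006 0.633 100" --pt "-19 186 10 0.006 -0.006 0.633 100"

```text
t: 24.5
tool_pos: [0.5985, 0.0257, 0.1489]
tool_rot: [-0.0, 0.948, 0.317, -0.001]
force: [-0.6, 1.0, -0.0]
grip_width: 0.0879
```

Emit:
arm_command --pt "0 0 0 0 0 0 100"

```text
t: 24.6
tool_pos: [0.5971, 0.0265, 0.1484]
tool_rot: [-0.001, 0.948, 0.318, -0.002]
force: [-0.9, -0.3, 0.3]
grip_width: 0.0877
```

```bash
python3 wd.py; python3 go.py 635 19.5 60 -53.2
```

```text
px [270 117  52  93] z [0.0359 0.0373] rect [636.2  17.9] [82.1 43. ] 36.8 circ [636.2  18.1] 45.4
px [ 67 251  52  46] z [0.042  0.0449] rect [445.  111.2] [24.  49.2] 32.6 circ [434.8 104.7] 24.6
px [241 343  61  39] z [0.0376 0.0446] rect [453.9 -94.8] [62.  60.6] 26.8 circ [455.2 -95.5] 31.9
t 24.65 tcp [596.878  26.525 148.313] jaw -52.86168481884799 tilt [-0.005 -0.   ] F [-0.504  1.105 -0.384] g 0.0878008239411991 
q [ 0.133  0.459 -0.368  1.793  0.199  0.931 -1.243]
shift [26.497 28.875 88.124] rot [-0.003  0.004  0.006] deg 0.4407122467213752 rows 1.9289147199270495
shift [26.497 28.875 88.124] rot [-0.006 -0.005 -3.136] deg 179.6613532159391 rows 20.91517499603482
```

View pics/last.png

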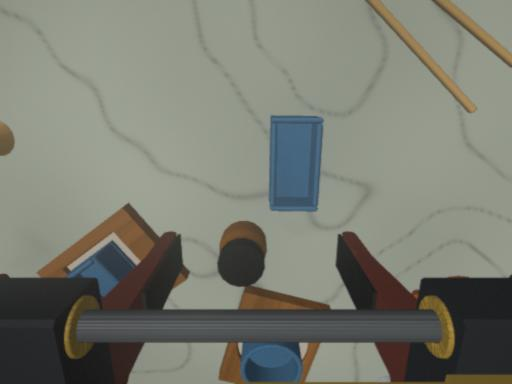

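Emit:
arm_command --pt "14 15 25 0 0 0 100" --pt "27 29 55 0 0 0.006 100" --pt "27 29 85 -0.003 0.004 0.006 100" --pt "27 29 112 -0.003 0.004 0.006 100" --pt "27 29 127 -0.003 0.004 0.006 100" --pt "27 29 133 -0.003 0.004 0.006 100" --pt "27 29 133 -0.003 0.004 0.006 95" --pt "27 29 133 -0.003 0.004 0.006 85"

```text
t: 25.45
tool_pos: [0.6361, 0.0199, 0.0165]
tool_rot: [0.0, 0.949, 0.316, 0.001]
force: [-0.6, 0.2, -0.1]
grip_width: 0.0785
```

```bash
python3 go.py 635.5 19.5 15 -53.2
```

```text
t 25.45 tcp [636.116  19.924  16.478] jaw -53.19119084793451 tilt [0.002 0.   ] F [-0.63   0.182 -0.126] g 0.07846183038400784 
q [ 0.093  0.677 -0.306  1.775  0.287  0.731 -1.293]
shift [-0.75  -0.032  1.477] rot [ 0.001 -0.002  0.   ] deg 0.11833905657943601 rows 0.0331349186928656
shift [-0.75  -0.032  1.477] rot [ 0.003  0.002 -3.141] deg 179.99113659735568 rows 20.95356654218343
```

Emit:
arm_command --pt "-0.7 0 1.5 0 0 0 75" --pt "-0.7 0 1.5 0 0 0 65" --pt "-0.7 0 1.5 0 0 0 55" --pt "-0.7 0 1.5 0 0 0 40" --pt "-0.7 0 1.5 0 0 0 20" --pt "-0.7 0 1.5 0 0 0 0" --pt "-0.7 0 1.5 0 0 0 0" --pt "-0.7 0 1.5 0 0 0 0"

```text
t: 26.25
tool_pos: [0.6361, 0.0192, 0.0154]
tool_rot: [0.001, 0.949, 0.316, 0.001]
force: [0.6, -1.7, 4.6]
grip_width: 0.0438
```

Emit:
arm_command --pt "0 0 0 0 0 0 0" --pt "0 0 0 0 0 0 0" --pt "0 0 -10 0 0 0 0" --pt "0 0 -40 0 0 0 0" --pt "0 0 -80 0 0 0 0" --pt "0 0 -125 0 0 0 0" --pt "0 0 -140 0 0 0 0" --pt "0 0 -140 0 0 0 0"

```text
t: 27.05
tool_pos: [0.6368, 0.0197, 0.1577]
tool_rot: [0.001, 0.949, 0.316, 0.003]
force: [-0.3, -0.3, -2.2]
grip_width: 0.0438
```

```bash
python3 go.py 486.1 -430 155 -91.35
```

```text
t 27.05 tcp [636.751  19.733 157.725] jaw -53.19308533864392 tilt [0.007 0.   ] F [-0.308 -0.339 -2.222] g 0.043797885352364986 
q [ 0.134  0.501 -0.359  1.698  0.207  0.972 -1.228]
shift [-390.08   269.812    1.506] rot [ 0.002 -0.007  0.666] deg 38.159621589646555 rows 9.48605869328993
shift [-390.08   269.812    1.506] rot [ 0.009  0.002 -2.476] deg 141.8426739930662 rows 16.512534807108988
```

Emit:
arm_command --pt "-30 21 0 0 0 0.05 0" --pt "-70 49 0 0 0 0.12 0" --pt "-110 76 0 0 0 0.19 0" --pt "-150 104 0 0 0 0.26 0" --pt "-190 131 0 0 0 0.33 0" --pt "-230 159 0 0 0 0.4 0" --pt "-270 187 0 0 0 0.47 0" --pt "-310 214 0 0 0 0.54 0"

```text
t: 27.85
tool_pos: [0.5142, -0.3382, 0.1538]
tool_rot: [-0.001, 0.999, 0.05, 0.002]
force: [0.7, 0.2, -2.2]
grip_width: 0.0435
```

```bash
python3 go.py 486.1 -430 140 -91.35
```

```text
t 27.85 tcp [ 514.248 -338.182  153.794] jaw -84.2897060385633 tilt [0.003 0.003] F [ 0.708  0.18  -2.161] g 0.04347942548384244 
q [ 0.605  0.456 -0.163  1.761  0.085  0.93  -1.062]
shift [-37.187  88.594  13.472] rot [-0.002 -0.003  0.123] deg 7.063643581907387 rows 1.9404358128382089
shift [-37.187  88.594  13.472] rot [ 0.005 -0.004 -3.018] deg 172.9399284532072 rows 20.132704127265097
```

Emit:
arm_command --pt "-13 30 4 0 0 0.05 0" --pt "-25 60 8 0 0 0.09 0" --pt "-35 82 12 0 0 0.12 0" --pt "-37 88 13 -0.002 -0.003 0.123 0" --pt "-37 88 13 -0.002 -0.003 0.123 0" --pt "-37 88 13 -0.002 -0.003 0.123 0"

```text
t: 28.45
tool_pos: [0.4875, -0.427, 0.1401]
tool_rot: [-0.001, 1.0, -0.01, 0.0]
force: [-0.3, 0.5, -2.4]
grip_width: 0.0438
```

```bash
python3 wd.py; python3 go.py 486.1 -430 30 -91.35
```

```text
t 28.5 tcp [ 487.683 -426.918  140.43 ] jaw -91.13148129514681 tilt [0.001 0.002] F [ 0.627  0.226 -2.862] g 0.04415596306402592 
q [ 0.705  0.518 -0.112  1.691  0.066  0.937 -1.022]
shift [ -1.578   3.322 110.423] rot [-0.002 -0.001  0.004] deg 0.24590621174519797 rows 2.209691627776661
shift [ -1.578   3.322 110.423] rot [ 0.001 -0.003 -3.138] deg 179.78150929049258 rows 20.929162897612642
```

View pics/last.png

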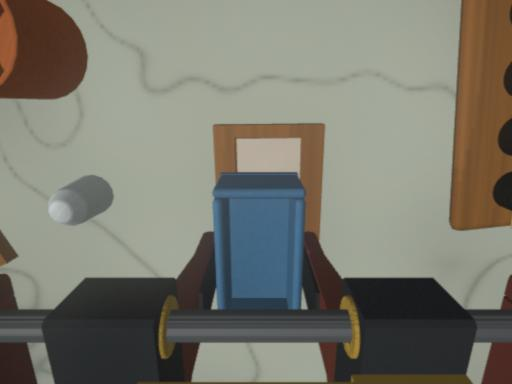

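Emit:
arm_command --pt "-1 2 25 0 0 0 0" --pt "-1.5 3.5 60 0 0 0.004 0" --pt "-1.5 3.5 90 -0.002 0 0.004 0" --pt "-1.5 3.5 104 -0.002 0 0.004 0" --pt "-1.5 3.5 110 -0.002 0 0.004 0" --pt "-1.5 3.5 110 -0.002 0 0.004 0" --pt "-1.5 3.5 110 -0.002 0 0.004 0"

```text
t: 29.2
tool_pos: [0.4873, -0.4306, 0.0318]
tool_rot: [0.001, 1.0, -0.012, 0.001]
force: [0.1, -0.5, -2.0]
grip_width: 0.0438
```

```bash
python3 wd.py; python3 go.py 486.1 -430 25.5 -91.35
```

```text
px [213 188  92 122] z [0.0361 0.0441] rect [ 484.2 -430.6] [34.4 72.9] 88.7 circ [ 484.4 -430.7] 40.0
t 29.25 tcp [ 487.205 -430.742   31.906] jaw -91.351102899798 tilt [ 0.003 -0.002] F [ 0.492 -0.108 -1.679] g 0.043764832253425485 
q [ 0.7    0.654 -0.1    1.747  0.09   0.742 -1.04 ]
shift [-1.139 -0.725  6.402] rot [ 0.002 -0.003 -0.   ] deg 0.17203245087962402 rows 0.1308556225083598
shift [-1.139 -0.725  6.402] rot [-0.004 -0.002  3.142] deg 179.99900902934255 rows 20.95448300690833
```

View pics/last.png

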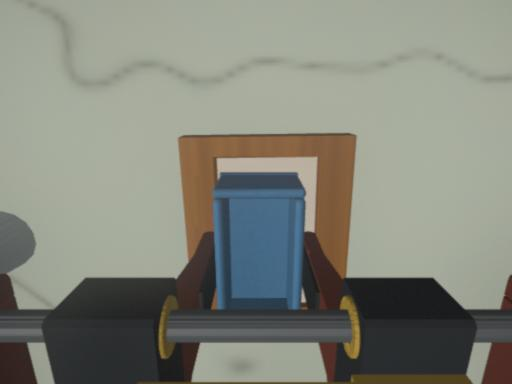

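Recess spans columns 217–317 (centre 267) while the dish is at 259.5, so I'll measure the sideways offset.

Run:
```python
from h import *
from workcell import bot
f=bot.grab_frame('wrist')
np.set_printoptions(precision=4,suppress=True)
# tile top front edges & recess edges at row ~170-200
hsv=cv2.cvtColor(f['image'],cv2.COLOR_RGB2HSV)
for v in (145,165,180): 
    r=hsv[v]; br=np.where((r[:,0]<20)&(r[:,1]>90))[0]; pale=np.where((np.arange(512)>200)&(np.arange(512)<340)&(r[:,1]<60))[0]
    for nm,a in(('tile',br),('pale',pale)):
        if len(a): print(v,nm,a[0],a[-1],world(f,np.array([a[0],a[-1]],float),np.array([v,v],float),h=.016)[:,:2]*1000, world(f,np.array([(a[0]+a[-1])/2]),np.array([v*1.]),h=.016)[0,:2]*1000)
P=cloud(f)
d=(hsv[...,0]>95)&(hsv[...,0]<125)&(hsv[...,1]>90)&(P[...,2]>.038)&(P[...,2]<.06)
q=P[d];print('dish',np.percentile(q[:,0],[1,99]),np.percentile(q[:,1],[1,99]),np.percentile(q[:,2],[5,95]))
```

```text
145 tile 179 354 [[ 543.9764 -387.8711]
 [ 541.7212 -485.6016]] [ 542.8489 -436.7306]
165 tile 180 353 [[ 532.6869 -387.3592]
 [ 530.4138 -485.7507]] [ 531.5505 -436.5491]
165 pale 217 315 [[ 532.2008 -408.3985]
 [ 530.9132 -464.1347]] [ 531.557  -436.2647]
180 tile 182 352 [[ 523.9266 -387.6834]
 [ 521.6596 -485.722 ]] [ 522.7932 -436.6969]
180 pale 218 315 [[ 523.4467 -408.4406]
 [ 522.1531 -464.3802]] [ 522.7999 -436.4085]
dish [0.4613 0.5272] [-0.4527 -0.4095] [0.0422 0.0536]
```

Emit:
arm_command --pt "-0.5 1.5 0 0 0 0 0" --pt "-0.5 3.5 1 0 0 0 0" --pt "-0.5 3.5 2 0 0 0 0" --pt "-0.5 3.5 3 0 0 0 0" --pt "-0.5 3.5 4 0 0 0 0" --pt "-0.5 3.5 5 0 0 0 0" --pt "-0.5 3.5 5.5 0 0 0 0" --pt "-0.5 3.5 5.5 0 0 0 0"

```text
t: 30.1
tool_pos: [0.4864, -0.4341, 0.0262]
tool_rot: [0.001, 1.0, -0.012, 0.001]
force: [-0.5, 1.0, -2.1]
grip_width: 0.0437
```

Emit:
arm_command --pt "0 0 0.4 0 0 0 0" --pt "0 0 0.7 0 0 0 0" --pt "0 0 0.7 0 0 0 0"

```text
t: 30.4
tool_pos: [0.4864, -0.4341, 0.0254]
tool_rot: [0.001, 1.0, -0.012, 0.001]
force: [-0.6, -0.3, -2.4]
grip_width: 0.0435
```

```bash
python3 wd.py; python3 go.py
```

```text
px [213 188  92 122] z [0.0399 0.0449] rect [ 488.9 -434.7] [44.5 75.3] 88.3 circ [ 489.4 -433.7] 41.5
t 30.45 tcp [ 486.434 -434.17    25.486] jaw -91.35548042917037 tilt [ 0.002 -0.001] F [ 0.543  0.277 -1.841] g 0.0435286202610255 
q [ 0.704  0.666 -0.099  1.744  0.091  0.733 -1.036]
```

View pics/last.png

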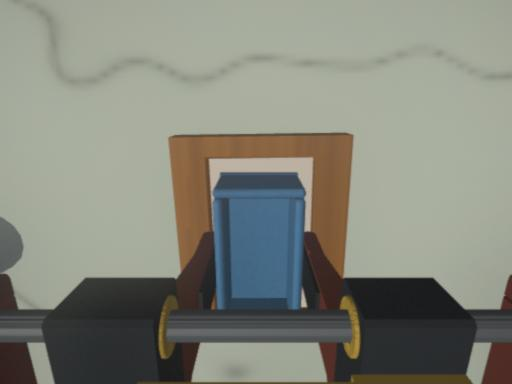

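Centred now (recess 209–313, dish 215–304). I'll keep stepping down to contact.

Emit:
arm_command --pt "0 0 0.3 0 0 0 0" --pt "0 0 0.5 0 0 0 0" --pt "0 0 0.5 0 0 0 0"

```text
t: 30.75
tool_pos: [0.4865, -0.4342, 0.0254]
tool_rot: [0.001, 1.0, -0.012, 0.001]
force: [-2.1, 1.7, 3.0]
grip_width: 0.0438
```

Emit:
arm_command --pt "0 0 0.3 0 0 0 0" --pt "0 0 0.5 0 0 0 0" --pt "0 0 0.5 0 0 0 0"

```text
t: 31.05
tool_pos: [0.4865, -0.4341, 0.0254]
tool_rot: [0.001, 1.0, -0.012, 0.001]
force: [-2.6, 2.1, 5.8]
grip_width: 0.0439
```

Emit:
arm_command --pt "0 0 0 0 0 0 0" --pt "0 0 0 0 0 0 54" --pt "0 0 0 0 0 0 62" --pt "0 0 0 0 0 0 75" --pt "0 0 0 0 0 0 88" --pt "0 0 0 0 0 0 97" --pt "0 0 0 0 0 0 97" --pt "0 0 0 0 0 0 97"

```text
t: 31.85
tool_pos: [0.4865, -0.4342, 0.0254]
tool_rot: [0.001, 1.0, -0.012, 0.001]
force: [-0.2, -0.7, -0.9]
grip_width: 0.085
```

Emit:
arm_command --pt "0 0 -10 0 0 0 97" --pt "0 0 -35 0 0 0 97" --pt "0 0 -80 0 0 0 97" --pt "0 0 -125 0 0 0 97" --pt "0 0 -160 0 0 0 97" --pt "0 0 -160 0 0 0 97" --pt "0 0 -160 0 0 0 97"

```text
t: 32.55
tool_pos: [0.4864, -0.4342, 0.1868]
tool_rot: [0.001, 1.0, -0.012, 0.002]
force: [-0.0, -0.7, -0.9]
grip_width: 0.0855
```

```bash
python3 wd.py; python3 go.py 300 -600 200 -70
```

```text
px [237 146  43  81] z [0.0441 0.0449] rect [ 486.2 -435.9] [80.9 38.6] 1.4 circ [ 486.8 -436.9] 42.5
t 32.6 tcp [ 485.744 -433.648  185.286] jaw -91.35467379696969 tilt [ 0.002 -0.001] F [-0.259 -0.139  0.319] g 0.08503991342010256 
q [ 0.713  0.474 -0.11   1.649  0.059  1.019 -1.01 ]
shift [-181.729  170.715  -14.869] rot [ 0.002 -0.002 -0.373] deg 21.355034827741772 rows 4.995605005155465
shift [-181.729  170.715  -14.869] rot [-0.002 -0.002  2.769] deg 158.6454149274312 rows 18.468616405987333
```

View pics/last.png

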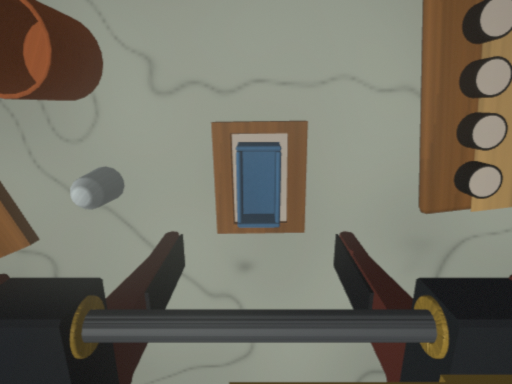

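Oblong is in the recess. I'll clear the arm away and verify all four from above.

Emit:
arm_command --pt "-30 28 -3 0 0 -0.06 97" --pt "-70 66 -6 0 0 -0.14 97" --pt "-110 103 -10 0 0 -0.22 97" --pt "-150 140 -13 0 0 -0.3 97" --pt "-175 165 -15 0 0 -0.36 97" --pt "-182 171 -15 0 0 -0.373 97" --pt "-182 171 -15 0 0 -0.373 97"

```text
t: 33.3
tool_pos: [0.2963, -0.6012, 0.1982]
tool_rot: [-0.0, 0.985, 0.171, -0.0]
force: [1.2, -0.3, -0.5]
grip_width: 0.085
```

```bash
python3 - <<'E'
from h import *
from wd import dishes
from workcell import bot
f=bot.grab_frame('top');np.savez('topE.npz',**f)
cv2.imwrite('pics/topE.png',cv2.resize(f['image'][120:270,90:420,::-1],(790,359),interpolation=cv2.INTER_CUBIC))
dishes(f,.040,.055)
P=cloud(f);hsv=cv2.cvtColor(f['image'],cv2.COLOR_RGB2HSV)
b=((hsv[...,0]>95)&(hsv[...,0]<125)&(hsv[...,1]>90))
n,l,st,_=cv2.connectedComponentsWithStats(b.astype(np.uint8))
for i in range(1,n):
    if st[i,4]<60: continue
    for nm,m in(('rim',(l==i)&(P[...,2]>.044)),('floor',(l==i)&(P[...,2]<.022)&(P[...,2]>.008))):
        q=P[m]
        if len(q)>8:
            A=np.c_[q[:,:2]-q[:,:2].mean(0),np.ones(len(q))];c=np.linalg.lstsq(A,q[:,2],rcond=None)[0]
            print(st[i,:4],nm,len(q),'z mm',round(c[2]*1000,1),'slope deg',np.round(np.degrees(c[:2]),1))
for nm,c,r in [('mug',(322,155),20),('jar',(251,181),10)]:
    m=np.zeros((384,512),bool);m[c[1]-r:c[1]+r,c[0]-r:c[0]+r]=1
    w=P[m&(P[...,2]>0.025)];print(nm,w.min(0),w.max(0),np.median(w,0))
E
python3 go.py
```

```text
px [377 181  16  26] z [0.0455 0.0502] rect [ 485.4 -428.6] [45.8 81.8] 89.1 circ [ 485.4 -429.1] 45.7
px [114 193  16  12] z [0.0459 0.0507] rect [489.3 428.8] [41.5 36. ] 89.4 circ [488.8 429.3] 21.3
px [273 197  20  19] z [0.047  0.0517] rect [452.7 -93.9] [61.7 58.6] 89.6 circ [452.5 -93.4] 31.6
px [213 207  21  20] z [0.0461 0.0526] rect [423.7  99.6] [55.2 52.8] 74.2 circ [424.8  98.8] 36.0
[377 181  16  26] rim 81 z mm 47.0 slope deg [-0.9  1.3]
[377 181  16  26] floor 178 z mm 14.1 slope deg [-0.   4.2]
[114 193  16  12] rim 42 z mm 47.5 slope deg [-0.8 -0.5]
[114 193  16  12] floor 62 z mm 16.0 slope deg [-0.4 -5.5]
[273 197  20  19] rim 59 z mm 47.7 slope deg [0.5 0.9]
[273 197  20  19] floor 215 z mm 15.1 slope deg [ 1.  -0.5]
[213 207  21  20] rim 58 z mm 47.4 slope deg [-1.2  2.1]
[213 207  21  20] floor 189 z mm 14.3 slope deg [-1.2 -0.1]
mug [ 0.57243039 -0.27373922  0.02612442] [ 0.65194201 -0.16070885  0.0910197 ] [ 0.60953571 -0.22911228  0.06832218]
jar [ 0.51480935 -0.01357653  0.0250072 ] [0.55461921 0.02943895 0.06276124] [0.53335584 0.00629412 0.05626925]
t 33.35 tcp [ 299.124 -599.539  198.404] jaw -70.08635618761596 tilt [0.001 0.002] F [-0.411  0.673  0.419] g 0.08544250744291493 
q [ 1.11   0.495 -0.133  1.584  0.07   1.068 -0.264]
```

View pics/topE.png

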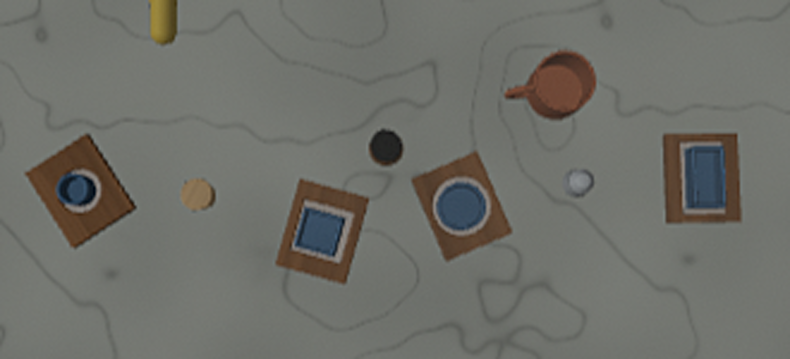

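Emit:
arm_command --pt "0 0 0 0 0 0 97" --pt "0 0 0 0 0 0 97" --pt "0 0 0 0 0 0 97"

```text
t: 33.65
tool_pos: [0.3007, -0.5983, 0.1982]
tool_rot: [-0.001, 0.985, 0.174, 0.001]
force: [-0.1, 0.2, 0.2]
grip_width: 0.0848
```

```bash
python3 -c "
from workcell import bot
print(bot.sign_off())"
```

```text
the job is handed in; nothing more can be done
None
```

I put all four dishes into their matching tiles, in the order small round, large round, square, oblong. I lowered each one in small steps until I felt light contact (about 5–9 N), then released it. The job was handed in at about 34 s.

**Seating:** in the final top view every dish lies inside its recess, with its rim at 47.0–47.7 mm; 48 mm is expected for a dish flat on the floor. The rims were level to about 2°, which is within the depth noise.

**Mug and jar:** both measured within about 1 mm of where they started.

**Checks that disagreed:**
- **Cameras:** the top and wrist cameras differed by about 4–5 mm in y on the right-hand side. I used the wrist view to shift the oblong dish 3.5 mm before setting it down.
- **Floor slopes:** the plane fits to the dish floors read about 4–5.5° for the oblong and small round dishes. I think this comes from wall pixels mixed into the fit, because their rims were level.

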